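Seat a candlestick in the three-ball photo nest

ROBOT

A 6-joint arm with a two-finger parallel gripper is mounted at the origin on the work surface. World frame = base frame: x ahead of the robot, y to its left, z up, the work surface at z = 0. Lengths are in m, angles in degrees, forces in N, time in s.
With the tool pointing down it reaches from about 0.325 to 0.75 m from the base axis. Payload 7.6 kg.
Tool frame: the origin (TCP) lies midway between the tips of the shut fingers; the grasp point (between the pads) lies 19 mm behind it; z points along the fingers, y is the direction in which the jaws open and shut (so a half turn about z gives the same grasp; the last joint's range is limited). The gripper opens to 85 mm and grips with 20 to 120 N. Pads are 22 mm wide; open, the fingers measure 114 mm over their backs; the gripper's body (76 mm by 85 mm) begins 54 mm behind the grasp point. The pads swing forward as they close: fully open they stand 13 mm farther back than shut.
Start: joints at [65.816, 2.991, 80.254, -0, 96.75, -4.028], TCP at [0.181, 0.493, 0.231] pointing down, gripper open.
Joint ranges: [-166.34, 166.34], [-52.06, 124.39], [6.96, 135.62], [-60.46, 240.46], [14.63, 156.25], [-167.68, 167.68]. Speed limits (degrees/s): [147.25, 147.25, 172.46, 180, 180, 180].

INTERFACE

Orientations are given as a 3x3 rotation matrix whose columns are the frame's x, y, z axes.
In Python, from rig import monitor, grab_frame, camera_model, arm gives the robot as it stands.
- The arm moves only by the tool move_arm, never from a script. Its arguments are lists of equal length, an entry for each row: "slide": the shift along the tool's x, y, z in mm, a list of three; "twist": the turn, a rotation vector about the tool's x, y, z in degrees, a list of three; "gripper": the finger opening in mm, from 0 to 85.4. In form: {"slide": [[dx, dy, dz], ...], "twist": [[wx, wy, wz], ...], "gripper": [gripper, ...]}. A call has 1 to 5 rows; each row is the pose to reach, as a shift and turn from the pose measured when the call began, along the tool's axes at that moment; what a row does not reach only later rows make up. A row lasts 1/8 s, in which the tool goes at most 62.5 mm and 10.7 degrees, less where a joint would pass 70% of its speed; a pose out of reach is approached as far as the arm can. A call with a gripper value outside its range is refused whole. The fingers move at their own pace and stop on an object; "newtons" is the grip in N (left out, the last holds). Time passes only in rows, so rows that repeat a pose let the fingers close. It gives the time, the measured TCP pose, the force and the opening at its end, in the units of the state.
- monitor.state(): the state, without advancing time (a new reading comes with each control period).
- grab_frame(name): name is "scene" or "side" or "wrist"; returns (picture, depth): 384x512x3 uint8, blue, green, red; 384x512 float32, m along the optical axis (not along the pixel's ray), 0 where there is no reading.
- camera_model(name): a dict with "fx", "fy", "cx", "cy" (pixels), "k1" (the pictures are not rectified: a ray, as slopes to the right and down, at radius r is drawn at 1 + k1 r^2 times it, then the intrinsics apply), "xyz" and "attitude" of the camera in the world; the wrist camera has in their place "T_tool_cam" (4x4, takes a point from camera to tool coordinates, whose origin is the TCP and whose axes are the flange's). Camera axes: x right, y down, z forward; pixel columns grow to the right and rows downward; lengths in m; the calibration is good to about 2 mm. A picture is of the moment at which its call begins: read the wrist's pose just before it. camera_model takes no time and is no camera call.
- arm.job_done(): hands the job in, once; it reports no verdict.
The state is a dict: "t": time; "joints": joint angles; "dq": joint speeds; "effort": joint torques, N m; "tool_pos": TCP position; "eef_rot": TCP orientation; "contact_force": force on the tool from outside, world axes, zero at the start; "torque": the same for the moment, N m; "opening": opening from 0.0 (shut) to 1.0 (fully open).
Only numpy, scipy, OpenCV 4.12 (cv2) and the standard library are available. Lean on these libraries where they do the work, as an engineer would, in place of code of your own. Each camera call takes 0.05 s, during which the arm holds its last target. There are 200 camera calls.

TASK

Stand the round-footed candlestick upright on the metal nest plate, in the space between the two fixed ball stops and the sliding one, and let go of it. Then push the slide so that its ball nudges the foot home against both fixed balls, and hold it there for about a second with a steady push of some 9 to 10 N on the slide: less does not seat it, and more than 7 N on either fixed ball dents the thin silver plate. Draw back and leave it seated, touched by all three balls, with the other pieces where they are.

Things in the scene. Friction and masses are not known exactly. Their poses are not given: they have to be found in the camera images.
- candlestick: Silver-plated candlestick, 0.25 to 0.45 kg, 130 mm tall, the only one with a round foot: a disc 84 mm in diameter with an upright edge 12 mm high; slim stem; at the top a plain cylindrical candle cup 32 mm in diameter, from 96 to 130 mm height, to grip from above. Origin: centre of the foot's underside; z up the stem. Loose, stands on the bench at the start.
- nest: Aluminium nest plate bolted to the bench, 240 (x) by 150 (y) by 12 mm, smooth and slippery on top. Origin: centre of its underside. Its x axis points from the slide to the two fixed balls, roughly away from the robot (yaw within 0.35 rad); z up. Beside the slide two guide rails, 16 mm high above the plate, reach 25.5 mm either side of the x axis, from x = -115 to -30 mm.
- nest_centre (a point): Point on the plate's top, 30 mm from the plate's centre along the nest's x, axes as the nest's. Two fixed polished 16 mm steel balls, in 20 mm high steel blocks, sit 45 degrees left and right of its x axis, nominally 50 mm away, 6 mm above the plate. The pair is clamped up to 7 mm nearer or farther along x than that (not measured): a seated foot's centre lies within 7 mm of this point.
- slide: Sliding stop: steel bar 24 mm wide, 12.5 mm high, a polished 16 mm ball at its nose, an upright peg behind. Moves only along the nest's x, at most 40 mm, drags with 2 N, no spring, stays where left. Origin: under the ball's foremost point, on the plate's top; x to the fixed balls. At the start 62 to 66 mm behind nest_centre (66: fully back), when all is seated 35 to 49 mm.
- slide_nose (a point): Foremost point of the slide's ball, 6 mm above the plate. When it presses on the seated foot with a push P on the slide, each fixed ball gets about 0.7 x (P - 2.5 N).
- slide_peg (a point): Centre of the top of the slide's peg, which is 16 mm in diameter, stands 60 mm clear above the bar, and is 63 mm behind the nose; its top is 84.5 mm above the bench. Push it along the nest's x axis or pinch it from above.
- square_stick: Another silver-plated candlestick, 145 mm tall, with a SQUARE foot, 76 mm wide: not to be moved. Origin: centre of its underside.
- goblet: Silver-plated open beaker, 85 mm tall, 72 mm in diameter at the rim: not to be moved. Origin: centre of its underside.
- bracket: L-shaped dark wooden bracket, 120 by 98 mm, 24 mm high, lying on the bench to the right of the nest: not to be moved. Origin: underside, middle of the long leg.
There are look-alikes about, which are no part of the job. What is shaped like the candlestick but orange is not meant.

How it is judged (in metres and radians):
On the way, in this order (a step that is already met when the one before it is completed fails the run):
1. the candlestick stands on the nest plate within 30 mm of the nest's centre, upright, with nothing of the robot touching it (horizontal distance between candlestick and nest_centre below 0.03 m and z of candlestick in the frame of nest_centre between -0.003 and 0.003 m and angle between candlestick's own z axis and vertical below 0.05 rad and contact force between candlestick and the arm below 0.1 N and contact force between candlestick and the fingers below 0.1 N), for 0.2 s.
2. the foot is pressed with at least 2.5 N by all three balls at once for half a second (contact force between candlestick and stops_c1 above 2.5 N and contact force between candlestick and stops_c3 above 2.5 N and contact force between candlestick and slide above 2.5 N), for 0.5 s.
At the end, for the whole second after the job is handed in: The candlestick stands upright (within 0.05 rad) and at rest on the nest plate, its foot within 11 mm of the nest's centre and still touched by all three balls (each with at least 0.3 N, which the slide's own drag keeps up), and the robot touches nothing (contact force between candlestick and stops_c1 above 0.3 N and contact force between candlestick and stops_c3 above 0.3 N and contact force between candlestick and slide above 0.3 N and horizontal distance between candlestick and nest_centre below 0.011 m and contact force between each of the fingers, the arm and anything else below 0.1 N and z of candlestick in the frame of nest_centre between -0.003 and 0.003 m and angle between candlestick's own z axis and vertical below 0.05 rad and linear speed of candlestick below 0.01 m/s).
It fails at once if a fixed stop is pressed by the candlestick with more than 7 N (contact force between candlestick and stops_c1 above 7 N or contact force between candlestick and stops_c3 above 7 N).
It fails at once if the candlestick is tipped by more than 0.5 rad (angle between candlestick's own z axis and vertical above 0.5 rad).
It fails at once if the square candlestick, the beaker or the bracket is moved by more than 20 mm (distance of any of square_stick, goblet, bracket from where it was at the start of the episode above 0.02 m).
It also fails if it takes over 67 s, if anything falls off the work surface, if the arm or the gripper's body presses on something with over 40 N, if the wrist force passes 120 N, or if a joint passes its speed limit or range.

## Working session

There is one attempt and no reset: what is moved stays moved. The work goes in short steps, Python scripts to look and compute and a tool call to move; the robot and the scene stay as the last step left them, time stands still between calls to the robot, and variables do not carry over. Pictures are saved under pics/ and viewed, about 8 in all and at most 12, crops included, and the job is handed in when it is done.

Besides the shell and the picture viewer there is one more tool, called after "Call:" by a JSON object that holds its "name" and its "arguments", one argument or row to a line. move_arm: Moves the arm, as the interface text tells. Its arguments: {"type":"object","properties":{"slide":{"type":"array","items":{"type":"array","items":{"type":"number"}}},"twist":{"type":"array","items":{"type":"array","items":{"type":"number"}}},"gripper":{"type":"array","items":{"type":"number"}},"newtons":{"type":"number"}},"required":["slide","twist","gripper"]}

```bash
mkdir -p pics; ls
cat > h.py <<'E'
import numpy as np, cv2
from rig import monitor, grab_frame, camera_model, arm
def cam(name, st=None):
    m=camera_model(name); K=np.array([[m['fx'],0,m['cx']],[0,m['fy'],m['cy']],[0,0,1.]])
    d=np.array([m['k1'],0,0,0,0.])
    if 'T_tool_cam' in m:
        T=np.array(m['T_tool_cam']); R=np.array(st['eef_rot']); p=np.array(st['tool_pos'])
        return K,d,R@T[:3,:3],p+R@T[:3,3]
    return K,d,np.array(m['attitude']),np.array(m['xyz'])
def rays(C,uv):
    K,d,R,p=C
    n=cv2.undistortPoints(np.array(uv,float).reshape(-1,1,2),K,d).reshape(-1,2)
    return np.c_[n,np.ones(len(n))]
def on_plane(C,uv,z):
    r=rays(C,uv)@C[2].T
    return C[3]+r*((z-C[3][2])/r[:,2])[:,None]
def by_depth(C,uv,dep):
    return C[3]+(rays(C,uv)*np.array(dep)[:,None])@C[2].T
def cloud(C,D):
    v,u=np.mgrid[:D.shape[0],:D.shape[1]]
    P=by_depth(C,np.c_[u.ravel(),v.ravel()],D.ravel()).reshape(*D.shape,3); P[D<=0]=np.nan
    return P
def proj(C,X):
    K,d,R,p=C
    x=(np.atleast_2d(X)-p)@R
    return cv2.projectPoints(x,np.zeros(3),np.zeros(3),K,d)[0].reshape(-1,2)
E
python3 - <<'E'
from h import *
print({k:v for k,v in camera_model('scene').items()}); print(camera_model('side')); print(camera_model('wrist'))
print(monitor.state())
for n in ('scene','side'):
    a,d=grab_frame(n); cv2.imwrite(f'pics/{n}0.png',a); np.save(f'pics/{n}0.npy',d)
E
```

```text
pics
{'fx': 377.4453171593344, 'fy': 377.4453171593344, 'cx': 258.0506411228481, 'cy': 194.5927128429342, 'k1': -0.020264786699163206, 'xyz': array([ 1.18817861, -0.30267243,  0.7185192 ]), 'attitude': array([[ 0.3918623 ,  0.60930342, -0.68934265],
       [ 0.91998891, -0.26604092,  0.28782395],
       [-0.00802124, -0.74697495, -0.66480379]])}
{'fx': 446.2171322698707, 'fy': 446.2171322698707, 'cx': 260.76257460539307, 'cy': 200.85987075247064, 'k1': -0.13302586357551344, 'xyz': array([ 0.20007202, -0.76761416,  0.68868635]), 'attitude': array([[ 0.90369376, -0.25734136,  0.34221779],
       [-0.42817555, -0.54651203,  0.71971544],
       [ 0.00181359, -0.79693164, -0.60406678]])}
{'fx': 307.83545863498574, 'fy': 307.83545863498574, 'cx': 253.9925660192606, 'cy': 194.40129036933064, 'k1': 0.004481377799867159, 'T_tool_cam': array([[-5.87898811e-04, -9.54311627e-01, -2.98812606e-01,
         7.63719155e-02],
       [ 9.99999743e-01, -4.38106740e-04, -5.68276908e-04,
        -9.82284314e-04],
       [ 4.11401443e-04, -2.98812864e-01,  9.54311638e-01,
        -1.42623588e-01],
       [ 0.00000000e+00,  0.00000000e+00,  0.00000000e+00,
         1.00000000e+00]])}
{'t': 0.0, 'joints': array([ 6.58172842e+01,  3.02592262e+00,  8.03152537e+01,  6.76540828e-04,
        9.67488339e+01, -4.02880163e+00]), 'dq': array([-0.03041159, -0.07218861, -0.00428049, -0.06906674, -0.11809987,
        0.0873081 ]), 'effort': array([ 1.33277870e-03, -3.81639755e+01, -3.60207403e+01,  1.37004990e-04,
        5.72422607e-03, -2.09408904e-05]), 'tool_pos': array([0.18074106, 0.49257717, 0.23046458]), 'eef_rot': array([[-9.38770895e-01,  3.44541405e-01, -6.54243105e-04],
       [ 3.44542004e-01,  9.38769816e-01, -1.42830754e-03],
       [ 1.22072593e-04, -1.56626778e-03, -9.99998766e-01]]), 'contact_force': array([0.98439372, 0.7389708 , 0.28728853]), 'torque': array([0.01031666, 0.04752562, 0.02897536]), 'opening': 0.9982006576274383}
```

View pics/scene0.png

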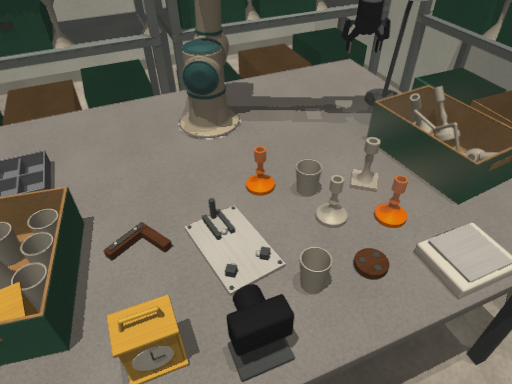

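View pics/side0.png

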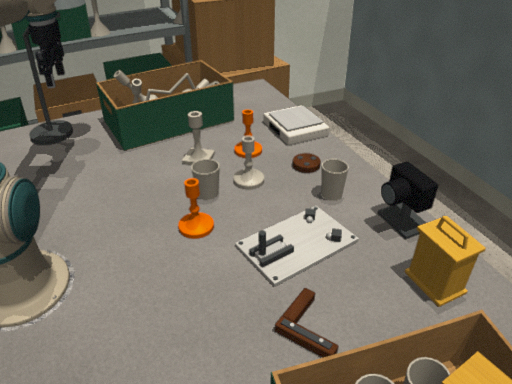

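Scene view: the nest plate is at about (234,247) with its peg at (212,208) and fixed stops at (231,270) and (264,253). There are four candlestick candidates:
- Silver with a round foot at (333,200).
- Silver with a square foot at (368,165).
- Orange at (260,170).
- Orange at (395,200).

Only (333,200) is silver and round-footed. Next I'll confirm it in a crop and measure.

```bash
cat > m1.py <<'E'
from h import *
out=[]
for n,cs,ns in (('scene',(333,200),(234,247)),('side',(249,165),(297,243))):
    a=cv2.imread(f'pics/{n}0.png'); D=np.load(f'pics/{n}0.npy'); C=cam(n); P=cloud(C,D)
    # plate
    z=P[...,2]; sat=cv2.cvtColor(a,cv2.COLOR_BGR2HSV)
    m=((z>0.005)&(z<0.019)&(sat[...,2]>140)&(sat[...,1]<40)).astype(np.uint8)
    k,L,S,_=cv2.connectedComponentsWithStats(m); i=L[ns[1]-20:ns[1]+20,ns[0]-20:ns[0]+20]; i=np.bincount(i[i>0]).argmax()
    v,u=np.nonzero(L==i); q=on_plane(C,np.c_[u,v],0.012)[:,:2]
    r=cv2.minAreaRect((q*1000).astype(np.float32)); print(n,'plate',r,'meanz',np.nanmean(z[L==i]))
    print(cv2.boxPoints(r).round(1).tolist())
    # candlestick: cloud around
    p=on_plane(C,[cs],0.03)[0][:2]; 
    near=(np.hypot(P[...,0]-p[0],P[...,1]-p[1])<0.09)
    for lo,hi,t in ((.126,.136,'cup top'),(.100,.124,'cup'),(.009,.0135,'foot')):
        mm=near&(z>lo)&(z<hi)&(sat[...,1]<70); mm[:, :]=mm
        w=P[mm]; c,rad=cv2.minEnclosingCircle((w[:,:2]*1000).astype(np.float32)) if len(w)>3 else (None,None)
        print(t,len(w),c,rad)
    # peg top
    rr=cv2.boundingRect((L==i).astype(np.uint8)); print(rr)
    mm=np.zeros_like(m); mm[rr[1]-25:rr[1]+rr[3],rr[0]:rr[0]+rr[2]]=1
    for lo,hi,t in ((.076,.09,'peg top'),(.04,.076,'peg')):
        w=P[(mm>0)&(z>lo)&(z<hi)]; print(t,len(w),w.mean(0) if len(w) else 0, w.min(0) if len(w) else 0,w.max(0) if len(w) else 0)
    x,y=cs; c1=cv2.resize(a[y-60:y+40,x-65:x+65],None,fx=4,fy=4,interpolation=cv2.INTER_CUBIC)[:, :400]
    x,y=ns; c2=cv2.resize(a[y-55:y+45,x-65:x+65],None,fx=4,fy=4,interpolation=cv2.INTER_CUBIC)[:,:520]
    if n=='scene': cv2.imwrite('pics/crop0.png',cv2.resize(np.hstack([c1,c2]),(800,348)))
E
python3 m1.py
```

```text
scene plate ((597.913330078125, -126.57208251953125), (239.15870666503906, 150.84861755371094), 9.652528762817383) meanz 0.012213810700167386
[[467.3999938964844, -72.30000305175781], [492.70001220703125, -221.0], [728.4000244140625, -180.89999389648438], [703.2000122070312, -32.20000076293945]]
cup top 80 (601.5370483398438, 152.29005432128906) 17.304061889648438
cup 112 (604.1109619140625, 149.2822265625) 15.842534065246582
foot 69 (572.0189819335938, 145.8612518310547) 73.60105895996094
(185, 205, 101, 88)
peg top 35 [ 0.50367181 -0.14282209  0.0827245 ] [ 0.49482925 -0.14965516  0.07684914] [ 0.51003154 -0.13582353  0.08657748]
peg 65 [ 0.50700147 -0.14303256  0.05875043] [ 0.49942989 -0.14963319  0.04003564] [ 0.51188694 -0.13386109  0.07593079]
side plate ((594.9445190429688, -128.6265411376953), (240.11593627929688, 151.70570373535156), 9.723373413085938) meanz 0.012045959133230175
[[463.79998779296875, -74.0999984741211], [489.3999938964844, -223.6999969482422], [726.0999755859375, -183.10000610351562], [700.5, -33.599998474121094]]
cup top 49 (596.49609375, 148.7899169921875) 16.529281616210938
cup 103 (598.0330810546875, 148.5068359375) 15.288935661315918
foot 62 (598.7063598632812, 149.6644287109375) 43.382633209228516
(235, 205, 124, 79)
peg top 52 [ 0.49774653 -0.14646682  0.08265961] [ 0.49140852 -0.15205103  0.07681379] [ 0.50668766 -0.13683614  0.08683263]
peg 272 [ 0.66138757 -0.06752469  0.05471169] [ 0.49091956 -0.15327967  0.04019227] [0.79423744 0.01545985 0.07598109]
```

View pics/crop0.png

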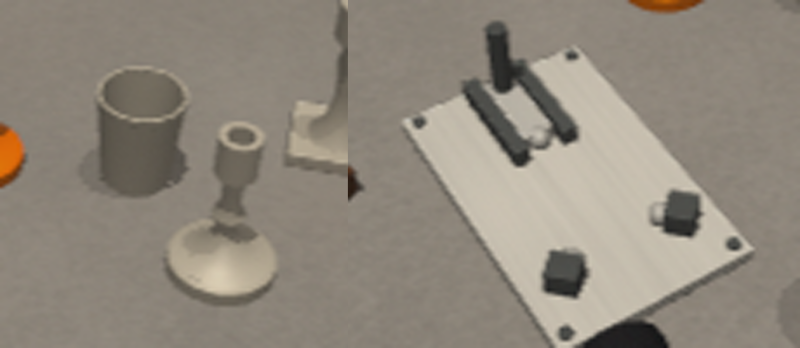

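The crop confirms the left one: a silver stick with a round foot, a plain cup and a disc base, clear of the beaker. The two cameras agree within 3 mm on the nest at (0.596,-0.128), yaw 9.7°, and on the candlestick at (0.60,0.15). I'll look at the nest from close up first.

```bash
cat >> h.py <<'E'
from scipy.spatial.transform import Rotation as Ro
def go(xyz,yaw):
    """shift mm and twist deg in the current tool frame; yaw = world heading of tool x, tool down"""
    s=monitor.state(); R=np.array(s['eef_rot']); c,n=np.cos(np.radians(yaw)),np.sin(np.radians(yaw))
    T=np.array([[c,n,0],[n,-c,0],[0,0,-1.]])
    return (R.T@(np.array(xyz)-s['tool_pos'])*1000).round(1), Ro.from_matrix(R.T@T).as_rotvec(degrees=True).round(2)
E
python3 - <<'E'
from h import *
print(go((.61,-.125,.25),189.7)); print(go((.60,.15,.25),189.7))
a=cv2.imread('pics/scene0.png'); C=cam('scene')
print('square',on_plane(C,[(365,182)],.01),'goblet',on_plane(C,[(307,190)],.0),'goblet2',on_plane(C,[(315,285)],0))
E
```

```text
(array([-615.8, -431.9,  -18.9]), array([-7.000e-02, -2.000e-02, -2.986e+01]))
(array([-511.6, -177.2,  -19.2]), array([-7.000e-02, -2.000e-02, -2.986e+01]))
square [[0.52780304 0.3128386  0.01      ]] goblet [[4.81507468e-01 1.46339533e-01 1.11022302e-16]] goblet2 [[0.77678534 0.00593782 0.        ]]
```

Call:
{"name": "move_arm", "arguments": {
  "slide": [
    [-51,-36,-4],
    [-102,-72,-8],
    [-153,-108,-12],
    [-204,-144,-16],
    [-255,-180,-19]
  ],
  "twist": [
    [0,0,-6],
    [0,0,-12],
    [0,0,-18],
    [0,0,-24],
    [0,0,-29.9]
  ],
  "gripper": [85,85,85,85,85]
}}

```text
t: 0.72
tool_pos: [0.3586, 0.2342, 0.2498]
eef_rot: [[-0.985, -0.173, -0.0], [-0.173, 0.985, -0.001], [0.001, -0.001, -1.0]]
contact_force: [0.8, 1.5, -0.5]
opening: 0.997
```

```bash
python3 -c "
from h import *
print(go((.61,-.125,.25),189.7))"
```

```text
(array([-1.855e+02, -3.973e+02,  1.000e-01]), array([-0.06, -0.04,  0.26]))
```

Call:
{"name": "move_arm", "arguments": {
  "slide": [
    [-25,-54,0],
    [-50,-108,0],
    [-75,-162,0],
    [-100,-216,0],
    [-125,-270,0]
  ],
  "twist": [
    [0,0,0],
    [0,0,0],
    [0,0,0],
    [0,0,0],
    [0,0,0]
  ],
  "gripper": [85,85,85,85,85]
}}

```text
t: 1.35
tool_pos: [0.5291, -0.0119, 0.2496]
eef_rot: [[-0.985, -0.173, -0.001], [-0.173, 0.985, -0.001], [0.001, -0.001, -1.0]]
contact_force: [0.5, 0.9, 0.4]
opening: 0.997
```

Call:
{"name": "move_arm", "arguments": {
  "slide": [
    [-30,-65,0],
    [-58,-125,0],
    [-60,-130,0],
    [-60,-130,0]
  ],
  "twist": [
    [0,0,0],
    [0,0,0],
    [0,0,0],
    [0,0,0]
  ],
  "gripper": [85,85,85,85]
}}

```text
t: 1.85
tool_pos: [0.6107, -0.1307, 0.2482]
eef_rot: [[-0.985, -0.171, -0.003], [-0.171, 0.985, -0.0], [0.003, 0.0, -1.0]]
contact_force: [-0.7, 0.3, 0.8]
opening: 0.997
```

```bash
cat > w.py <<'E'
from h import *
import sys,json
s=monitor.state(); a,D=grab_frame('wrist'); n=sys.argv[1]
cv2.imwrite(f'pics/{n}.png',a); np.save(f'pics/{n}.npy',D)
json.dump({k:np.array(s[k]).tolist() for k in('tool_pos','eef_rot')},open(f'pics/{n}.json','w'))
cv2.imwrite(f'pics/{n}v.png',cv2.resize(a,(768,576),interpolation=cv2.INTER_CUBIC)); print(s['tool_pos'],s['t'])
E
python3 w.py nest1
```

```text
[ 0.61069608 -0.13068532  0.24819157] 1.85
```

View pics/nest1v.png

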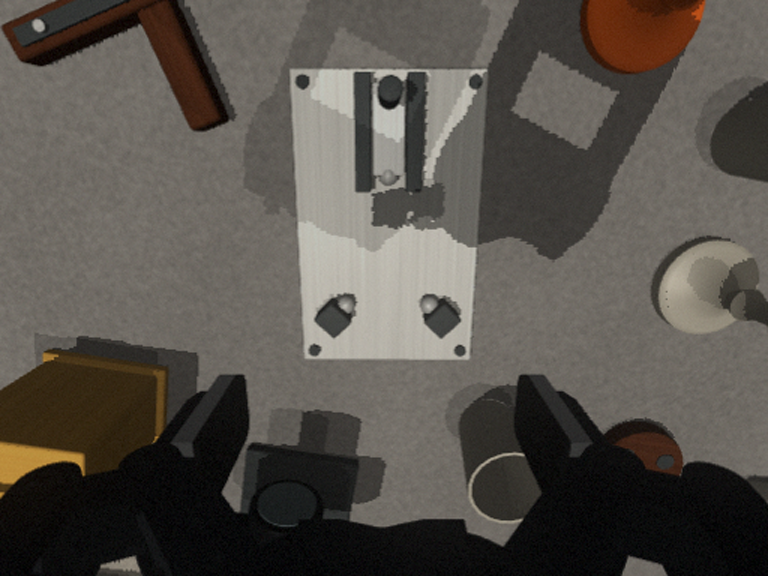

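The wrist view shows the whole nest (768x576 pixels): plate corners (291,69), (487,67), (470,358), (304,359), fixed balls (345,303) and (429,302), slide ball (389,177), peg top (390,84).

Run:
```python
from h import *
import json
s=json.load(open('pics/nest1.json')); C=cam('wrist',s); a=cv2.imread('pics/nest1.png'); 
f=lambda L,z: on_plane(C,(np.array(L)+.5)/1.5-.5,z)
c=f([(291,69),(487,67),(470,358),(304,359)],.012)
print('corners',c.round(4).tolist(), [np.linalg.norm(c[i]-c[i-1]).round(4) for i in range(4)])
o=c.mean(0); ax=(c[2]+c[3]-c[0]-c[1])[:2]; ax/=np.linalg.norm(ax); yaw=np.degrees(np.arctan2(ax[1],ax[0])); print('centre',o,'yaw',yaw)
ay=np.array([-ax[1],ax[0]]); nc=o[:2]+.03*ax; print('nest_centre',nc)
for t,L,z in (('fixed',[(345,303),(429,302)],.018),('noseball',[(389,177)],.019),('pegtop',[(390,86)],.0845),('bolts',[(302,82),(475,82),(460,350),(315,350)],.012)):
    p=f(L,z)[:,:2]; print(t,p.round(4).tolist(),'in nc frame',np.c_[(p-nc)@ax,(p-nc)@ay].round(4).tolist())
cr=a[175:240,195:325]; cr2=a[40:135,225:295]
P=cloud(C,np.load('pics/nest1.npy'))
print('z plate',np.nanmedian(P[150:170,220:300,2]),'peg top z',np.nanmedian(P[53:60,257:263,2]))
```

```text
corners [[0.491, -0.2207, 0.012], [0.4647, -0.0768, 0.012], [0.699, -0.0354, 0.012], [0.7253, -0.1824, 0.012]] [np.float64(0.2375), np.float64(0.1463), np.float64(0.2378), np.float64(0.1493)]
centre [ 0.59499939 -0.12883122  0.012     ] yaw 9.655827164432905
nest_centre [ 0.62457438 -0.12379934]
fixed [[0.6644, -0.1537], [0.6514, -0.0834]] in nc frame [[0.0343, -0.0362], [0.0332, 0.0354]]
noseball [[0.5553, -0.1351]] in nc frame [[-0.0702, 0.0005]]
pegtop [[0.4986, -0.1456]] in nc frame [[-0.1279, -0.0004]]
bolts [[0.4984, -0.2116], [0.4763, -0.0833], [0.6928, -0.046], [0.7149, -0.1738]] in nc frame [[-0.1391, -0.0654], [-0.1394, 0.0648], [0.0803, 0.0652], [0.0807, -0.0644]]
z plate 0.012011084815120865 peg top z 0.08482110719625557
```

Call:
{"name": "move_arm", "arguments": {
  "slide": [
    [-6,62,0],
    [-12,124,0],
    [-18,186,0],
    [-24,248,0],
    [-31,279,0]
  ],
  "twist": [
    [0,0,0],
    [0,0,0],
    [0,0,0],
    [0,0,0],
    [0,0,0]
  ],
  "gripper": [85,85,85,85,85]
}}

```text
t: 2.52
tool_pos: [0.591, 0.1551, 0.2495]
eef_rot: [[-0.984, -0.177, -0.002], [-0.177, 0.984, 0.0], [0.002, 0.001, -1.0]]
contact_force: [-0.4, -0.9, 0.0]
opening: 0.996
```

Call:
{"name": "move_arm", "arguments": {
  "slide": [
    [0,0,0],
    [0,0,0]
  ],
  "twist": [
    [0,0,0],
    [0,0,0]
  ],
  "gripper": [85,85]
}}

```text
t: 2.78
tool_pos: [0.5904, 0.1552, 0.25]
eef_rot: [[-0.984, -0.178, -0.001], [-0.178, 0.984, 0.0], [0.001, 0.0, -1.0]]
contact_force: [0.5, 0.1, -0.1]
opening: 0.994
```

```bash
python3 w.py cs1
```

```text
[0.59041129 0.15522717 0.24998775] 2.775
```

View pics/cs1v.png

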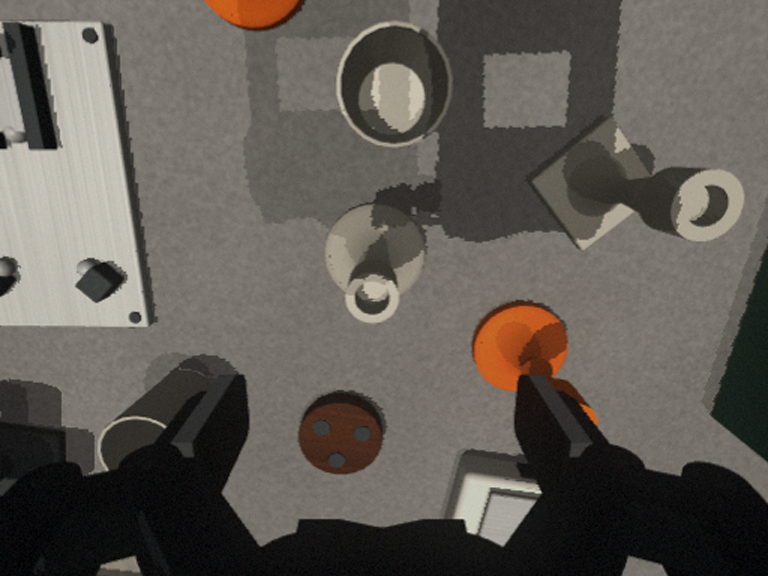

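The cup rim is centred at (373,298) and the foot at (376,252). An orange stick stands nearby at (520,346); I'll check its clearance.

Run:
```python
from h import *
import json
s=json.load(open('pics/cs1.json')); C=cam('wrist',s)
f=lambda u,z: on_plane(C,[((u[0]+.5)/1.5-.5,(u[1]+.5)/1.5-.5)],z)[0].round(4)
cup=f((373,298.5),.13); print('cup',cup,'w',f((346,298),.13)-f((400,298),.13),'foot',f((376,252),.009),f((326,252),.009)-f((426,252),.009))
print('orange foot',f((520,346),.01),'sq',f((590,183),.01), f((705,205),.145))
print('goblet',f((394,84),.085))
P=cloud(C,np.load('pics/cs1.npy'));m=(P[...,2]>.12)&(P[...,2]<.136)&(np.hypot(P[...,0]-.6,P[...,1]-.15)<.03)
q=P[m]; print(m.sum(),(q.max(0)+q.min(0))/2,np.ptp(q,axis=0))
print(go((cup[0],cup[1],.096),189.7))
```

```text
cup [0.6006 0.1511 0.13  ] w [ 0.0057 -0.0318  0.    ] foot [0.5987 0.1513 0.009 ] [ 0.015  -0.0834  0.    ]
orange foot [0.6606 0.294  0.01  ] sq [0.5119 0.3116 0.01  ] [0.5133 0.3147 0.145 ]
goblet [0.477  0.1418 0.085 ]
709 [0.60006904 0.14978552 0.12617593] [0.03195204 0.03142387 0.01233619]
(array([ -9.4,  -5.2, 153.9]), array([ 0.02, -0.07,  0.47]))
```

Call:
{"name": "move_arm", "arguments": {
  "slide": [
    [-9,-5,50],
    [-9,-5,100],
    [-9,-5,140],
    [-9,-5,157],
    [-9,-5,157]
  ],
  "twist": [
    [0,0,0],
    [0,0,0],
    [0,0,0],
    [0,0,0],
    [0,0,0]
  ],
  "gripper": [85,85,85,85,85]
}}

```text
t: 3.45
tool_pos: [0.6001, 0.1504, 0.0926]
eef_rot: [[-0.984, -0.176, -0.003], [-0.176, 0.984, -0.0], [0.002, 0.0, -1.0]]
contact_force: [0.6, -0.6, -0.1]
opening: 0.993
```

Call:
{"name": "move_arm", "arguments": {
  "slide": [
    [0,0,0],
    [0,0,0],
    [0,0,0],
    [0,0,0],
    [0,0,0]
  ],
  "twist": [
    [0,0,0],
    [0,0,0],
    [0,0,0],
    [0,0,0],
    [0,0,0]
  ],
  "gripper": [60,45,35,28,24],
  "newtons": 40
}}

```text
t: 4.08
tool_pos: [0.6005, 0.1507, 0.0936]
eef_rot: [[-0.984, -0.176, -0.001], [-0.176, 0.984, 0.0], [0.001, 0.001, -1.0]]
contact_force: [-0.4, 1.7, 5.4]
opening: 0.366
```

Call:
{"name": "move_arm", "arguments": {
  "slide": [
    [0,0,0],
    [0,0,0],
    [0,0,0]
  ],
  "twist": [
    [0,0,0],
    [0,0,0],
    [0,0,0]
  ],
  "gripper": [20,20,20]
}}

```text
t: 4.45
tool_pos: [0.6005, 0.1507, 0.0936]
eef_rot: [[-0.984, -0.176, -0.001], [-0.176, 0.984, 0.0], [0.001, 0.001, -1.0]]
contact_force: [-0.8, 0.9, 1.1]
opening: 0.366
```

Call:
{"name": "move_arm", "arguments": {
  "slide": [
    [0,0,-30],
    [0,0,-60],
    [0,0,-70],
    [0,0,-70]
  ],
  "twist": [
    [0,0,0],
    [0,0,0],
    [0,0,0],
    [0,0,0]
  ],
  "gripper": [20,20,20,20]
}}

```text
t: 4.95
tool_pos: [0.6004, 0.1506, 0.1628]
eef_rot: [[-0.984, -0.176, -0.002], [-0.176, 0.984, 0.0], [0.002, 0.0, -1.0]]
contact_force: [-0.7, -0.4, -4.7]
opening: 0.367
```

```bash
python3 -c "
from h import *
s=monitor.state(); print(s['contact_force'],s['opening']); print(go((.615,-.1255,.164),189.7))"
```

```text
[-0.68877597 -0.40094916 -4.74494094] 0.36651635875193594
(array([  34.1, -274.4,   -1.3]), array([ 0.03, -0.1 ,  0.42]))
```

Call:
{"name": "move_arm", "arguments": {
  "slide": [
    [3,-25,-1],
    [8,-70,-1],
    [14,-115,-1],
    [20,-160,-1],
    [25,-205,-1]
  ],
  "twist": [
    [0,0,0],
    [0,0,0],
    [0,0,0],
    [0,0,0.4],
    [0,0,0.4]
  ],
  "gripper": [20,20,20,20,20]
}}

```text
t: 5.58
tool_pos: [0.6108, -0.057, 0.1611]
eef_rot: [[-0.986, -0.169, -0.006], [-0.169, 0.986, 0.001], [0.005, 0.002, -1.0]]
contact_force: [0.8, -0.1, -2.9]
opening: 0.363
```

```bash
python3 -c "
from h import *
print(go((.615,-.1255,.164),189.7))"
```

```text
(array([  7.4, -68.3,  -3. ]), array([ 0.1 , -0.31,  0.02]))
```

Call:
{"name": "move_arm", "arguments": {
  "slide": [
    [4,-35,-2],
    [6,-60,-3],
    [7.4,-68.3,-3],
    [7.4,-68.3,-3],
    [7.4,-68.3,-3]
  ],
  "twist": [
    [0.1,-0.3,0],
    [0.1,-0.3,0],
    [0.1,-0.3,0],
    [0.1,-0.3,0],
    [0.1,-0.3,0]
  ],
  "gripper": [20,20,20,20,20]
}}

```text
t: 6.2
tool_pos: [0.615, -0.1243, 0.1636]
eef_rot: [[-0.985, -0.17, -0.001], [-0.17, 0.985, 0.0], [0.001, 0.001, -1.0]]
contact_force: [0.3, -0.2, -3.5]
opening: 0.368
```

Call:
{"name": "move_arm", "arguments": {
  "slide": [
    [0,0,0],
    [0,0,0]
  ],
  "twist": [
    [0,0,0],
    [0,0,0]
  ],
  "gripper": [20,20]
}}

```text
t: 6.45
tool_pos: [0.615, -0.1236, 0.1635]
eef_rot: [[-0.985, -0.171, -0.001], [-0.171, 0.985, 0.001], [0.001, 0.001, -1.0]]
contact_force: [-0.0, -0.4, -4.0]
opening: 0.366
```

```bash
python3 w.py car
python3 - <<'E'
from h import *
print(go((.615,-.1255,.108),189.7))
a,d=grab_frame('side'); cv2.imwrite('pics/side1.png',a); b,e=grab_frame('scene'); cv2.imwrite('pics/scene1.png',b)
w=cv2.imread('pics/carv.png')
A=cv2.resize(a[130:290,225:385],(400,400),interpolation=cv2.INTER_CUBIC);B=cv2.resize(b[140:300,160:320],(400,400),interpolation=cv2.INTER_CUBIC)
cv2.imwrite('pics/both1.png',np.hstack([A,B]))
E
```

```text
[ 0.6150083  -0.12356436  0.16354698] 6.45
(array([ 0.2, -1.7, 55.6]), array([ 0.04, -0.04,  0.13]))
```

View pics/carv.png

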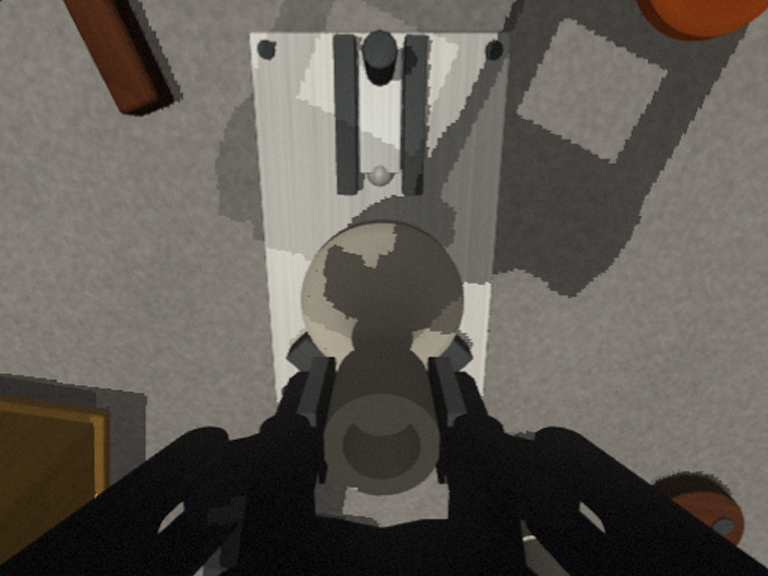

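The candlestick hangs straight in the jaws (foot disc x 302–464, top edge at row 221). I'll check the foot centre against the tool and the nest.

Run:
```python
from h import *
import json
s=json.load(open('pics/car.json')); C=cam('wrist',s); R=np.array(s['eef_rot'])
f=lambda u,z: on_plane(C,[((u[0]+.5)/1.5-.5,(u[1]+.5)/1.5-.5)],z)[0]
z=.0699+.011
l,r,t=f((302,298),z),f((464,298),z),f((383,221),z)
print('width',np.linalg.norm(l-r)); c=t+(-R[:,0])*.042; print('foot c',c,(l+r)/2)
print('nose',f((379,175),.019),'peg',f((380,47),.0845))
ax=np.array([np.cos(np.radians(9.66)),np.sin(np.radians(9.66))]);nc=np.array([.6246,-.1238])
for p in (c,(l+r)/2,f((379,175),.019),f((380,47),.0845)): d=p[:2]-nc; print((d@ax).round(4),(d@[-ax[1],ax[0]]).round(4))
```

```text
width 0.08315080913600224
foot c [ 0.61438255 -0.12371985  0.0808689 ] [ 0.61192671 -0.12411892  0.0809    ]
nose [ 0.55525934 -0.13616979  0.019     ] peg [ 0.498838   -0.14514612  0.0845    ]
-0.0101 0.0018
-0.0125 0.0018
-0.0704 -0.0006
-0.1276 0.0001
```

Call:
{"name": "move_arm", "arguments": {
  "slide": [
    [-1,-2,25],
    [-1,-2.5,45],
    [-1,-2.5,54],
    [-1,-2.5,56],
    [-1,-2.5,56]
  ],
  "twist": [
    [0,0,0],
    [0,0,0],
    [0,0,0],
    [0,0,0],
    [0,0,0]
  ],
  "gripper": [20,20,20,20,20]
}}

```text
t: 7.22
tool_pos: [0.6167, -0.1264, 0.1084]
eef_rot: [[-0.985, -0.17, 0.0], [-0.17, 0.985, 0.0], [-0.0, 0.0, -1.0]]
contact_force: [1.2, -0.7, -3.5]
opening: 0.363
```

Call:
{"name": "move_arm", "arguments": {
  "slide": [
    [0,0,1],
    [0,0,1.5],
    [0,0,1.5]
  ],
  "twist": [
    [0,0,0],
    [0,0,0],
    [0,0,0]
  ],
  "gripper": [20,20,20]
}}

```text
t: 7.6
tool_pos: [0.6168, -0.1264, 0.107]
eef_rot: [[-0.985, -0.17, 0.001], [-0.17, 0.985, 0.0], [-0.001, -0.0, -1.0]]
contact_force: [-0.7, -0.3, -3.8]
opening: 0.359
```

Call:
{"name": "move_arm", "arguments": {
  "slide": [
    [0,0,0.7],
    [0,0,1.2],
    [0,0,1.2]
  ],
  "twist": [
    [0,0,0],
    [0,0,0],
    [0,0,0]
  ],
  "gripper": [20,20,20]
}}

```text
t: 7.98
tool_pos: [0.6167, -0.1264, 0.1058]
eef_rot: [[-0.985, -0.17, 0.001], [-0.17, 0.985, 0.0], [-0.001, 0.0, -1.0]]
contact_force: [-1.0, -0.1, -3.8]
opening: 0.366
```

Call:
{"name": "move_arm", "arguments": {
  "slide": [
    [0,0,0.5],
    [0,0,0.8],
    [0,0,0.8]
  ],
  "twist": [
    [0,0,0],
    [0,0,0],
    [0,0,0]
  ],
  "gripper": [20,20,20]
}}

```text
t: 8.35
tool_pos: [0.617, -0.1264, 0.1057]
eef_rot: [[-0.985, -0.17, 0.002], [-0.17, 0.985, -0.0], [-0.001, -0.0, -1.0]]
contact_force: [0.8, 0.3, 1.5]
opening: 0.363
```

Contact is made: the vertical force went from -3.8 to +1.5 N. Now I'll release.

Call:
{"name": "move_arm", "arguments": {
  "slide": [
    [0,0,0],
    [0,0,0],
    [0,0,0],
    [0,0,0],
    [0,0,0]
  ],
  "twist": [
    [0,0,0],
    [0,0,0],
    [0,0,0],
    [0,0,0],
    [0,0,0]
  ],
  "gripper": [36,45,60,75,80]
}}

```text
t: 8.98
tool_pos: [0.617, -0.1264, 0.1056]
eef_rot: [[-0.985, -0.17, 0.001], [-0.17, 0.985, -0.0], [-0.001, -0.0, -1.0]]
contact_force: [-0.3, 0.8, -0.7]
opening: 0.937
```

Call:
{"name": "move_arm", "arguments": {
  "slide": [
    [0,0,-20],
    [0,0,-60],
    [0,0,-110],
    [0,0,-140],
    [0,0,-140]
  ],
  "twist": [
    [0,0,0],
    [0,0,0],
    [0,0,0],
    [0,0,0],
    [0,0,0]
  ],
  "gripper": [80,80,80,80,80]
}}

```text
t: 9.6
tool_pos: [0.6179, -0.1267, 0.2507]
eef_rot: [[-0.985, -0.17, 0.009], [-0.17, 0.985, -0.002], [-0.009, -0.004, -1.0]]
contact_force: [0.7, 0.0, 0.2]
opening: 0.938
```

```bash
python3 w.py placed
```

```text
[ 0.61786038 -0.12667949  0.25073416] 9.6
```

View pics/placedv.png

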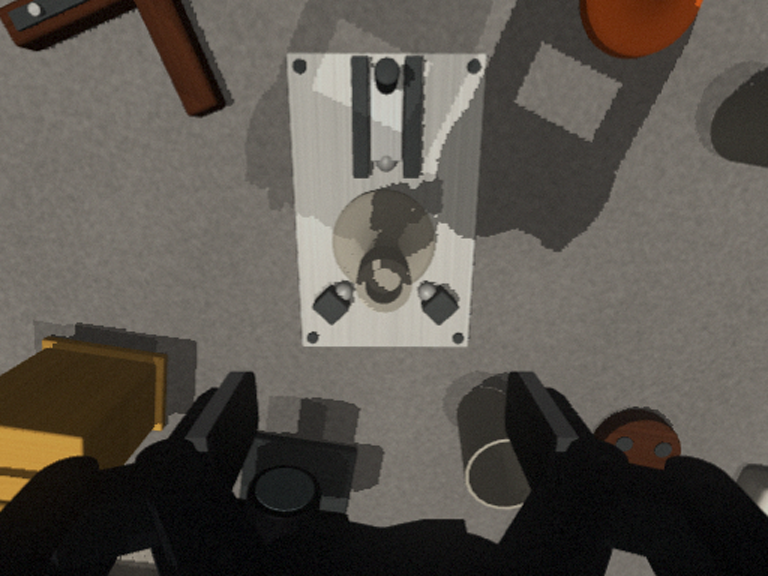

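The candlestick stands on the plate (foot at about (384,240), cup (385,285)), clear of the fixed balls (345,291), (428,291) and the nose (386,163). Next I'll go behind the peg with the fingers shut.

```bash
python3 -c "
from h import *
s=monitor.state(); print(go((.464,-.1513,.25),189.66)); print(s['contact_force'])"
```

```text
(array([155.2,   1.7,  -3. ]), array([-0.1 ,  0.27,  0.15]))
[ 0.91590737 -0.07521084 -0.66138905]
```

Call:
{"name": "move_arm", "arguments": {
  "slide": [
    [40,0,-2],
    [90,1,-2],
    [135,2,-2],
    [155,2,-2],
    [155,2,-2]
  ],
  "twist": [
    [0,0.2,0.1],
    [0,0.2,0.1],
    [0,0.2,0.1],
    [0,0.2,0.1],
    [0,0.2,0.1]
  ],
  "gripper": [60,40,20,0,0]
}}

```text
t: 10.28
tool_pos: [0.4631, -0.151, 0.2482]
eef_rot: [[-0.986, -0.168, 0.0], [-0.168, 0.986, -0.001], [-0.0, -0.001, -1.0]]
contact_force: [-0.5, 0.7, 0.5]
opening: -0.0
```

```bash
python3 -c "
from h import *
print(go((.464,-.1513,.045),189.66))"
```

```text
(array([-8.000e-01, -2.000e-01,  2.032e+02]), array([-0.07,  0.01, -0.01]))
```

Call:
{"name": "move_arm", "arguments": {
  "slide": [
    [0,0,50],
    [0,0,110],
    [0,0,165],
    [0,0,195],
    [0,0,203]
  ],
  "twist": [
    [0,0,0],
    [0,0,0],
    [0,0,0],
    [0,0,0],
    [0,0,0]
  ],
  "gripper": [0,0,0,0,0]
}}

```text
t: 10.9
tool_pos: [0.4621, -0.1504, 0.0423]
eef_rot: [[-0.986, -0.168, -0.005], [-0.168, 0.986, 0.001], [0.004, 0.002, -1.0]]
contact_force: [0.3, -0.6, 0.3]
opening: -0.0
```

Call:
{"name": "move_arm", "arguments": {
  "slide": [
    [-4,0,0],
    [-8,0,0],
    [-10,0,0],
    [-10,0,0]
  ],
  "twist": [
    [0,0,0],
    [0,0,0],
    [0,0,0],
    [0,0,0]
  ],
  "gripper": [0,0,0,0]
}}

```text
t: 11.4
tool_pos: [0.4725, -0.1488, 0.043]
eef_rot: [[-0.986, -0.168, -0.003], [-0.168, 0.986, 0.001], [0.003, 0.001, -1.0]]
contact_force: [0.2, -0.5, -0.2]
opening: -0.001
```

```bash
python3 w.py peg; python3 -c "
from h import *
for i in range(4):
  s=monitor.state(); print(s['t'],s['contact_force'],s['tool_pos']); grab_frame('scene')"
```

```text
[ 0.47247123 -0.1487928   0.04301147] 11.4
11.45 [ 0.2259822  -0.44008228  0.7455303 ] [ 0.47223176 -0.14874925  0.04281132]
11.5 [-0.90198241  0.18207365  0.03333835] [ 0.47206397 -0.14874667  0.04264765]
11.55 [ 0.43942767 -0.16402396  0.02118975] [ 0.47196489 -0.14873863  0.04254013]
11.6 [ 0.73669926 -0.01778298  0.17813395] [ 0.47190274 -0.14871602  0.04244858]
```

View pics/pegv.png

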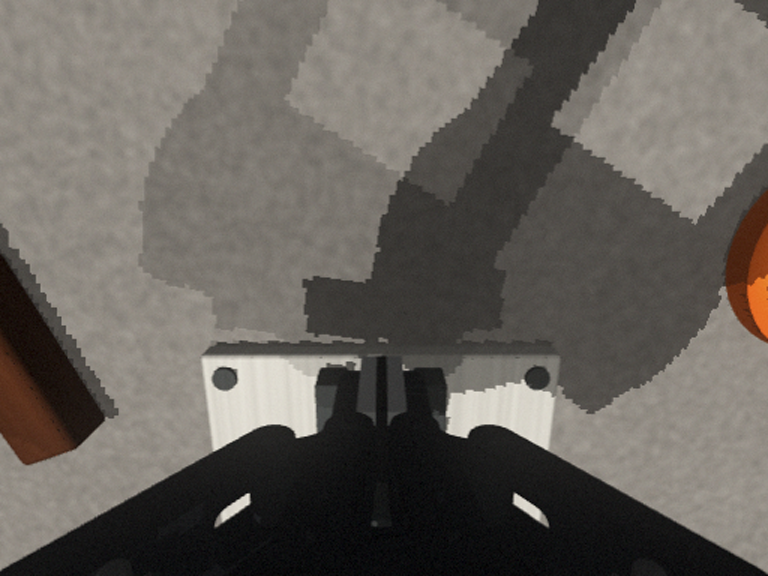

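The shut fingers are centred behind the slide (fingers at column 379, rails 315–447). I'll creep forward.

Call:
{"name": "move_arm", "arguments": {
  "slide": [
    [-2,0,0],
    [-4,0,0],
    [-6,0,0],
    [-8,0,0],
    [-10,0,0]
  ],
  "twist": [
    [0,0,0],
    [0,0,0],
    [0,0,0],
    [0,0,0],
    [0,0,0]
  ],
  "gripper": [0,0,0,0,0]
}}

```text
t: 12.28
tool_pos: [0.4816, -0.147, 0.0422]
eef_rot: [[-0.986, -0.168, -0.006], [-0.168, 0.986, 0.001], [0.005, 0.002, -1.0]]
contact_force: [-2.0, -0.6, 0.9]
opening: 0.001
```

```bash
cat > f.py <<'E'
from h import *
import sys
ax=np.array([np.cos(np.radians(9.66)),np.sin(np.radians(9.66)),0]); F=[]
for i in range(int(sys.argv[1])):
    grab_frame('side'); s=monitor.state(); F.append(s['contact_force'])
F=np.array(F); print('along nest x: mean %.2f'%(F@ax).mean(), (F@ax).round(1), 'lat/z',F.mean(0).round(2),'tcp x',((s['tool_pos']-np.array([.6246,-.1238,0]))@ax*1000).round(2),s['t'])
E
python3 f.py 4
```

```text
along nest x: mean -1.65 [-2.  -1.6 -1.5 -1.4] lat/z [-1.63 -0.26  0.12] tcp x -144.83 12.475
```

Call:
{"name": "move_arm", "arguments": {
  "slide": [
    [-2,0,0],
    [-4,0,0],
    [-6,0,0],
    [-7,0,0],
    [-8,0,0]
  ],
  "twist": [
    [0,0,0],
    [0,0,0],
    [0,0,0],
    [0,0,0],
    [0,0,0]
  ],
  "gripper": [0,0,0,0,0]
}}

```text
t: 13.1
tool_pos: [0.4896, -0.1457, 0.0422]
eef_rot: [[-0.986, -0.168, -0.005], [-0.168, 0.986, 0.001], [0.005, 0.002, -1.0]]
contact_force: [-2.1, -0.9, 0.1]
opening: 0.003
```

```bash
python3 f.py 3
```

```text
along nest x: mean -0.94 [-1.6 -0.5 -0.7] lat/z [-0.87 -0.52  0.31] tcp x -136.71 13.25
```

Call:
{"name": "move_arm", "arguments": {
  "slide": [
    [-1,0,0],
    [-2,0,0],
    [-3,0,0],
    [-4,0,0],
    [-5,0,0]
  ],
  "twist": [
    [0,0,0],
    [0,0,0],
    [0,0,0],
    [0,0,0],
    [0,0,0]
  ],
  "gripper": [0,0,0,0,0]
}}

```text
t: 13.88
tool_pos: [0.4946, -0.1449, 0.0422]
eef_rot: [[-0.986, -0.168, -0.005], [-0.168, 0.986, 0.001], [0.004, 0.002, -1.0]]
contact_force: [-2.0, -0.7, 0.1]
opening: -0.0
```

```bash
python3 f.py 3
python3 - <<'E'
from h import *
a,d=grab_frame('scene'); b,_=grab_frame('side')
cv2.imwrite('pics/push1.png',np.hstack([cv2.resize(a[160:290,170:300],(400,400),interpolation=cv2.INTER_CUBIC),cv2.resize(b[145:290,225:370],(400,400),interpolation=cv2.INTER_CUBIC)]))
E
```

```text
along nest x: mean -1.92 [-2.2 -2.  -1.6] lat/z [-1.85 -0.57  0.23] tcp x -131.62 14.025
```

View pics/push1.png

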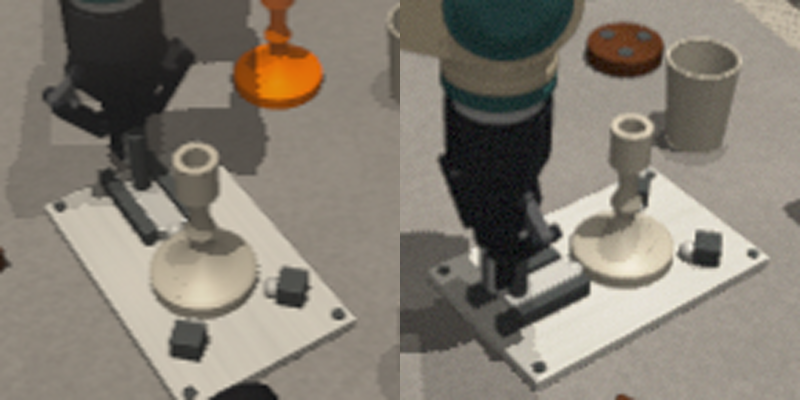

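Left (scene) and right (side): the candlestick is upright, the nose ball is at the foot's edge, and there is still a gap of a few mm to the fixed balls. From here I'll take fine steps.

Call:
{"name": "move_arm", "arguments": {
  "slide": [
    [-0.5,0,0],
    [-1,0,0],
    [-1.5,0,0],
    [-1.5,0,0]
  ],
  "twist": [
    [0,0,0],
    [0,0,0],
    [0,0,0],
    [0,0,0]
  ],
  "gripper": [0,0,0,0]
}}

```text
t: 14.62
tool_pos: [0.4961, -0.1446, 0.0422]
eef_rot: [[-0.986, -0.168, -0.004], [-0.168, 0.986, 0.001], [0.004, 0.002, -1.0]]
contact_force: [-2.7, -1.1, 0.6]
opening: 0.003
```

```bash
python3 f.py 4
```

```text
along nest x: mean -2.69 [-3.  -3.2 -1.9 -2.6] lat/z [-2.59 -0.87  0.4 ] tcp x -130.14 14.825
```

Call:
{"name": "move_arm", "arguments": {
  "slide": [
    [-0.4,0,0],
    [-0.8,0,0],
    [-0.8,0,0]
  ],
  "twist": [
    [0,0,0],
    [0,0,0],
    [0,0,0]
  ],
  "gripper": [0,0,0]
}}

```text
t: 15.2
tool_pos: [0.497, -0.1445, 0.0422]
eef_rot: [[-0.986, -0.168, -0.004], [-0.168, 0.986, 0.001], [0.004, 0.002, -1.0]]
contact_force: [-1.9, -0.4, 1.2]
opening: -0.006
```

Call:
{"name": "move_arm", "arguments": {
  "slide": [
    [-0.4,0,0],
    [-0.8,0,0],
    [-0.8,0,0]
  ],
  "twist": [
    [0,0,0],
    [0,0,0],
    [0,0,0]
  ],
  "gripper": [0,0,0]
}}

```text
t: 15.58
tool_pos: [0.4978, -0.1443, 0.0422]
eef_rot: [[-0.986, -0.168, -0.004], [-0.168, 0.986, 0.001], [0.004, 0.002, -1.0]]
contact_force: [-3.0, -0.7, 0.9]
opening: -0.001
```

```bash
python3 f.py 4
```

```text
along nest x: mean -2.82 [-2.8 -2.6 -3.3 -2.6] lat/z [-2.67 -1.11  0.75] tcp x -128.49 15.775
```

Call:
{"name": "move_arm", "arguments": {
  "slide": [
    [-0.3,0,0],
    [-0.7,0,0],
    [-0.7,0,0]
  ],
  "twist": [
    [0,0,0],
    [0,0,0],
    [0,0,0]
  ],
  "gripper": [0,0,0]
}}

```text
t: 16.15
tool_pos: [0.4985, -0.1442, 0.0422]
eef_rot: [[-0.986, -0.168, -0.004], [-0.168, 0.986, 0.001], [0.004, 0.002, -1.0]]
contact_force: [-2.6, -1.2, 0.6]
opening: -0.0
```

```bash
python3 f.py 3
```

```text
along nest x: mean -2.49 [-2.8 -2.  -2.7] lat/z [-2.37 -0.91  0.5 ] tcp x -127.75 16.3
```

Call:
{"name": "move_arm", "arguments": {
  "slide": [
    [-0.3,0,0],
    [-0.7,0,0],
    [-0.7,0,0]
  ],
  "twist": [
    [0,0,0],
    [0,0,0],
    [0,0,0]
  ],
  "gripper": [0,0,0]
}}

```text
t: 16.68
tool_pos: [0.4992, -0.1441, 0.0422]
eef_rot: [[-0.986, -0.168, -0.004], [-0.168, 0.986, 0.001], [0.004, 0.002, -1.0]]
contact_force: [-2.3, -0.7, 0.7]
opening: -0.003
```

```bash
python3 f.py 2
```

```text
along nest x: mean -2.26 [-2.3 -2.2] lat/z [-2.05 -1.44 -0.09] tcp x -127.0 16.775
```

Call:
{"name": "move_arm", "arguments": {
  "slide": [
    [-0.3,0,0],
    [-0.7,0,0],
    [-0.7,0,0]
  ],
  "twist": [
    [0,0,0],
    [0,0,0],
    [0,0,0]
  ],
  "gripper": [0,0,0]
}}

```text
t: 17.15
tool_pos: [0.4999, -0.144, 0.0422]
eef_rot: [[-0.986, -0.168, -0.004], [-0.168, 0.986, 0.001], [0.004, 0.002, -1.0]]
contact_force: [-2.6, -1.5, 0.2]
opening: 0.001
```

```bash
python3 f.py 2
```

```text
along nest x: mean -2.62 [-2.9 -2.3] lat/z [-2.46 -1.16  0.02] tcp x -126.29 17.25
```

Call:
{"name": "move_arm", "arguments": {
  "slide": [
    [-0.3,0,0],
    [-0.7,0,0],
    [-0.7,0,0]
  ],
  "twist": [
    [0,0,0],
    [0,0,0],
    [0,0,0]
  ],
  "gripper": [0,0,0]
}}

```text
t: 17.62
tool_pos: [0.5006, -0.1438, 0.0422]
eef_rot: [[-0.986, -0.168, -0.004], [-0.168, 0.986, 0.001], [0.004, 0.002, -1.0]]
contact_force: [-2.7, -1.2, 0.8]
opening: -0.001
```

```bash
python3 f.py 2
```

```text
along nest x: mean -2.73 [-2.6 -2.8] lat/z [-2.55 -1.28  0.08] tcp x -125.57 17.725
```

Call:
{"name": "move_arm", "arguments": {
  "slide": [
    [-0.3,0,0],
    [-0.7,0,0],
    [-0.7,0,0]
  ],
  "twist": [
    [0,0,0],
    [0,0,0],
    [0,0,0]
  ],
  "gripper": [0,0,0]
}}

```text
t: 18.1
tool_pos: [0.5013, -0.1438, 0.0422]
eef_rot: [[-0.986, -0.168, -0.004], [-0.168, 0.986, 0.001], [0.004, 0.002, -1.0]]
contact_force: [-3.5, -0.8, 0.4]
opening: 0.0
```

```bash
python3 f.py 2
```

```text
along nest x: mean -3.70 [-3.8 -3.6] lat/z [-3.4  -2.05  0.7 ] tcp x -124.94 18.2
```

Call:
{"name": "move_arm", "arguments": {
  "slide": [
    [-0.3,0,0],
    [-0.5,0,0],
    [-0.5,0,0]
  ],
  "twist": [
    [0,0,0],
    [0,0,0],
    [0,0,0]
  ],
  "gripper": [0,0,0]
}}

```text
t: 18.58
tool_pos: [0.5018, -0.1437, 0.0422]
eef_rot: [[-0.986, -0.168, -0.004], [-0.168, 0.986, 0.001], [0.004, 0.002, -1.0]]
contact_force: [-4.5, -0.9, 1.5]
opening: -0.004
```

```bash
python3 f.py 3
```

```text
along nest x: mean -4.81 [-4.  -5.  -5.5] lat/z [-4.73 -0.87  1.02] tcp x -124.43 18.725
```

Call:
{"name": "move_arm", "arguments": {
  "slide": [
    [-0.2,0,0],
    [-0.4,0,0],
    [-0.4,0,0]
  ],
  "twist": [
    [0,0,0],
    [0,0,0],
    [0,0,0]
  ],
  "gripper": [0,0,0]
}}

```text
t: 19.1
tool_pos: [0.5022, -0.1436, 0.0422]
eef_rot: [[-0.986, -0.168, -0.004], [-0.168, 0.986, 0.001], [0.004, 0.002, -1.0]]
contact_force: [-4.5, 0.3, 0.3]
opening: 0.001
```

```bash
python3 f.py 3
```

```text
along nest x: mean -3.89 [-3.9 -4.2 -3.5] lat/z [-3.59 -2.06  0.45] tcp x -124.01 19.25
```

Call:
{"name": "move_arm", "arguments": {
  "slide": [
    [-0.2,0,0],
    [-0.5,0,0],
    [-0.5,0,0]
  ],
  "twist": [
    [0,0,0],
    [0,0,0],
    [0,0,0]
  ],
  "gripper": [0,0,0]
}}

```text
t: 19.62
tool_pos: [0.5027, -0.1435, 0.0422]
eef_rot: [[-0.986, -0.168, -0.004], [-0.168, 0.986, 0.001], [0.004, 0.002, -1.0]]
contact_force: [-3.9, -1.0, 0.5]
opening: 0.002
```

```bash
python3 f.py 3
```

```text
along nest x: mean -3.68 [-4.5 -4.  -2.6] lat/z [-3.48 -1.48  1.03] tcp x -123.47 19.775
```

Call:
{"name": "move_arm", "arguments": {
  "slide": [
    [-0.2,0,0],
    [-0.5,0,0],
    [-0.5,0,0]
  ],
  "twist": [
    [0,0,0],
    [0,0,0],
    [0,0,0]
  ],
  "gripper": [0,0,0]
}}

```text
t: 20.15
tool_pos: [0.503, -0.1435, 0.0422]
eef_rot: [[-0.986, -0.168, -0.005], [-0.168, 0.986, 0.001], [0.004, 0.002, -1.0]]
contact_force: [-5.1, -0.8, 1.3]
opening: 0.003
```

```bash
python3 f.py 3
```

```text
along nest x: mean -5.32 [-4.5 -5.9 -5.6] lat/z [-5.08 -1.88  1.28] tcp x -123.15 20.3
```

Call:
{"name": "move_arm", "arguments": {
  "slide": [
    [-0.3,0,0],
    [-0.45,0,0],
    [-0.45,0,0]
  ],
  "twist": [
    [0,0,0],
    [0,0,0],
    [0,0,0]
  ],
  "gripper": [0,0,0]
}}

```text
t: 20.68
tool_pos: [0.5031, -0.1434, 0.0422]
eef_rot: [[-0.986, -0.168, -0.006], [-0.168, 0.986, 0.001], [0.005, 0.002, -1.0]]
contact_force: [-5.6, -1.4, 3.0]
opening: 0.005
```

```bash
python3 f.py 3
```

```text
along nest x: mean -6.35 [-6.2 -6.5 -6.4] lat/z [-6.18 -1.53  2.46] tcp x -123.09 20.825
```

Seated: the position has stalled at -123.1 while the force rises, at roughly 5 N/mm.

Call:
{"name": "move_arm", "arguments": {
  "slide": [
    [-0.5,0,0],
    [-0.7,0,0],
    [-0.75,0,0]
  ],
  "twist": [
    [0,0,0],
    [0,0,0],
    [0,0,0]
  ],
  "gripper": [0,0,0]
}}

```text
t: 21.2
tool_pos: [0.5032, -0.1434, 0.0422]
eef_rot: [[-0.986, -0.168, -0.007], [-0.168, 0.986, 0.001], [0.007, 0.002, -1.0]]
contact_force: [-8.3, -1.3, 3.7]
opening: 0.005
```

```bash
python3 f.py 4
```

```text
along nest x: mean -8.36 [-7.9 -9.1 -8.  -8.5] lat/z [-8.16 -1.89  3.31] tcp x -122.96 21.4
```

Call:
{"name": "move_arm", "arguments": {
  "slide": [
    [-0.75,0,0],
    [-0.82,0,0],
    [-0.82,0,0],
    [-0.82,0,0]
  ],
  "twist": [
    [0,0,0],
    [0,0,0],
    [0,0,0],
    [0,0,0]
  ],
  "gripper": [0,0,0,0]
}}

```text
t: 21.9
tool_pos: [0.5032, -0.1434, 0.0422]
eef_rot: [[-0.986, -0.168, -0.009], [-0.168, 0.986, 0.001], [0.009, 0.002, -1.0]]
contact_force: [-9.7, -2.6, 4.5]
opening: 0.003
```

```bash
python3 f.py 8
```

```text
along nest x: mean -9.33 [ -9.5 -10.4  -9.6  -8.4  -8.9  -9.3  -9.5  -9. ] lat/z [-9.19 -1.58  4.3 ] tcp x -122.94 22.3
```

The push is 9.3 N. I'll hold it with camera waits, which keep the last target.

```bash
python3 f.py 16
```

```text
along nest x: mean -9.02 [-8.3 -9.4 -9.1 -8.9 -9.1 -9.2 -9.4 -9.  -9.2 -9.4 -9.4 -8.1 -8.7 -8.9
 -9.  -9. ] lat/z [-8.89 -1.51  4.08] tcp x -122.95 23.1
```

Call:
{"name": "move_arm", "arguments": {
  "slide": [
    [-0.87,0,0],
    [-0.87,0,0],
    [-0.87,0,0],
    [-0.87,0,0],
    [-0.87,0,0]
  ],
  "twist": [
    [0,0,0],
    [0,0,0],
    [0,0,0],
    [0,0,0],
    [0,0,0]
  ],
  "gripper": [0,0,0,0,0]
}}

```text
t: 23.72
tool_pos: [0.5032, -0.1434, 0.0422]
eef_rot: [[-0.986, -0.167, -0.012], [-0.167, 0.986, 0.001], [0.011, 0.003, -1.0]]
contact_force: [-10.3, -1.8, 5.7]
opening: -0.002
```

```bash
python3 f.py 14
```

```text
along nest x: mean -9.80 [ -9.5  -9.4 -10.   -9.6  -9.6  -9.9 -10.5  -9.5 -10.1  -9.7  -9.5  -9.7
 -10.2 -10.1] lat/z [-9.72 -1.35  4.63] tcp x -122.97 24.425
```

Held at 9.8 N for over a second. Now I'll draw straight back.

Call:
{"name": "move_arm", "arguments": {
  "slide": [
    [1,0,0],
    [4,0,0],
    [10,0,0],
    [20,0,0],
    [25,0,0]
  ],
  "twist": [
    [0,0,0],
    [0,0,0],
    [0,0,0],
    [0,0,0],
    [0,0,0]
  ],
  "gripper": [0,0,0,0,0]
}}

```text
t: 25.05
tool_pos: [0.4779, -0.1477, 0.0424]
eef_rot: [[-0.986, -0.167, -0.012], [-0.167, 0.986, 0.001], [0.011, 0.003, -1.0]]
contact_force: [-1.2, -0.7, -0.4]
opening: 0.002
```

Call:
{"name": "move_arm", "arguments": {
  "slide": [
    [0,0,-30],
    [0,0,-80],
    [0,0,-130],
    [0,0,-180],
    [0,0,-200]
  ],
  "twist": [
    [0,0,0],
    [0,0,0],
    [0,0,0],
    [0,0,0],
    [0,0,0]
  ],
  "gripper": [0,0,0,0,0]
}}

```text
t: 25.68
tool_pos: [0.4808, -0.1482, 0.2462]
eef_rot: [[-0.986, -0.167, -0.006], [-0.167, 0.986, -0.001], [0.006, 0.0, -1.0]]
contact_force: [0.3, 0.1, 0.3]
opening: -0.004
```

```bash
python3 f.py 3;  python3 - <<'E'
from h import *
a,d=grab_frame('scene'); b,_=grab_frame('side')
cv2.imwrite('pics/end1.png',np.hstack([cv2.resize(a[160:290,170:300],(400,400),interpolation=cv2.INTER_CUBIC),cv2.resize(b[145:290,225:370],(400,400),interpolation=cv2.INTER_CUBIC)]))
E
```

```text
along nest x: mean -0.39 [-0.2 -0.2 -0.8] lat/z [-0.4   0.04 -0.01] tcp x -146.26 25.825
```

View pics/end1.png

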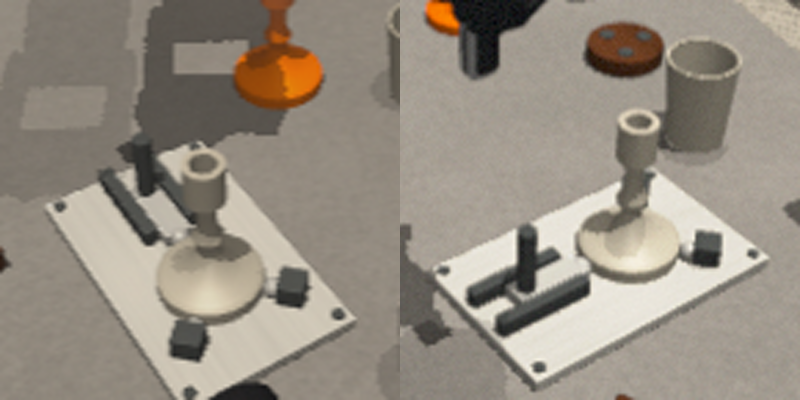

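The candlestick is upright and its foot meets all three balls in both views. The arm is clear, so I'll hand in.

```bash
python3 -c "
from h import *
print(monitor.state()['contact_force'].round(2), arm.job_done())"
```

```text
the job is handed in; nothing more can be done
[ 0.08  0.   -0.46] None
```

I stood the round-footed silver candlestick on the nest plate, let go of it, and pushed the slide until the foot seated against both fixed balls. I handed the job in at about 26 s. It reported no verdict.

- **Seating push:** with the fingers shut behind the peg, the slide stalled at the seat. I held an average of 9.0–9.8 N for about 2.5 s. That puts an estimated 4.5–5.1 N on each fixed ball, using the given formula; I could not read the ball forces directly. Noisy single readings ran from 8.1 to 10.5 N.
- **On the way in:** the force stayed at about 4–5 N for the last 1.5 mm or so before seating. I took this as one fixed ball touching first and the foot sliding across to the other.
- **Last checks:** after drawing back, both fixed cameras showed the candlestick upright with the foot against the slide ball and the visible fixed ball. One fixed ball was hidden behind its block, so I infer its contact from the stalled push. The arm was clear, with force readings at noise level (under about 0.5 N).
- **Other pieces:** I touched none of them and saw none shift, but I did not re-measure their positions at the end.

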